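# Blow dust off a beaker at the pedal-operated air station

### The job

Blow the dust off the small empty glass beaker: set it down upright and wholly on the round rubber pad of the blow-off stand, turn the blue ball knob of the air valve fully open, press the yellow pedal right down to its stop and keep it there for one full second, then let it up and turn the ball knob back to fully closed. Leave the beaker standing on the pad, do not drop or tip it, and do not disturb the long-necked flasks.

Things in the scene. Friction and masses are not known exactly. Their poses are not given: they have to be found in the camera images.
- beaker_mid (a point): Centre (half-way up) of the small empty clear glass beaker that is to be dusted: 71 mm tall, body 52 mm across, rim 57 mm across, 60 to 105 g, open at the top, stands loose on the bench; z axis up. Grip it across the outside high up, about 50 mm above its foot; gripped low down, the rim (57 mm) gets squeezed by the upper parts of some grippers.
- stand_pad (a point): Centre of the top of the black round rubber pad on the white blow-off stand; the pad is 88 mm across, its top is flat and 18 mm above the bench. Stand plate 130 x 104 mm, fixed. A nozzle post with a brass nozzle rises behind the pad (stand's +x side): its nearest point is 50 mm from the pad's centre, its top 73 mm above the bench. The point's x axis points from the pad's centre toward the nozzle post, z is up; close the fingers across y to keep clear of the post.
- knob_ball (a point): Centre of the smooth blue ball (50 mm diameter) that is the knob of the air valve, 73 mm above the bench, on a vertical stem above a grey 86 x 86 x 28 mm block fixed to the bench. It turns about the vertical line through this point and slips unless gripped across its widest part. The ball does not move sideways.
- ball_knob (a joint): Turn of the ball knob in rad: 0 = fully closed (stop; pointer at the red mark), 1.4 = fully open (stop; pointer at the green mark). It opens anticlockwise seen from above, stays where it is left, and needs about 0.1 N m; it may start slightly open.
- pedal_pad (a point): The place to press: a point on the top of the black ribbed rubber tread of the yellow pedal plate (118 x 66 mm), 88 mm from the hinge line and 26 mm from the free edge; moves with the plate. The plate is hinged at its far end (the point's +x side; hinge line 26 mm above the bench) and its free edge, toward the robot, stands up. About 55 mm above the bench when up and 34 mm when pressed to the stop.
- treadle (a joint): Pedal angle in rad: 0 = up (spring returns it), 0.24 = pressed down to its stop. At the pressing point it takes about 5 N to start and 11 N to reach the stop.
- red_flask_mid (a point): Centre of a long-necked flask with red stopper, 183 mm tall, bulb 65 mm across: a bystander, loose.
- blue_flask_mid (a point): Centre of a long-necked flask with blue stopper, 183 mm tall, bulb 65 mm across: a bystander, loose.
- beaker: The small glass beaker to be dusted, the same as beaker_mid; origin at the centre of its underside.
Things that resemble listed ones, but are neither listed nor needed, are in the scene too. What is shaped like the beaker but orange or purple is not meant.

How it is judged:
By the outcome, as a careful person would: the job done as asked, in the order asked, and still so for the second after the job is handed in, with the robot touching nothing.
It also fails if it takes over 72 s, if anything falls off the work surface, if the arm or the gripper's body presses on something with over 40 N, if the wrist force passes 120 N, or if a joint passes its speed limit or range.

### The arm

A 7-joint arm with a two-finger parallel gripper is mounted at the origin on the work surface; the furniture and walls round the work are solid. World frame = base frame: x ahead of the robot, y to its left, z up, the work surface at z = 0. Lengths are in mm, angles in rad, forces in N, time in s.
With the tool pointing down it reaches from about 400 to 850 mm from the base axis. Payload 6.9 kg.
Tool frame: the origin (TCP) lies at the very end of the fingers, on their centre line; the grasp point (between the pads) lies 19 mm behind it; z points along the fingers, y is the line along which they close (so a half turn about z gives the same grasp; the last joint's range is limited). The gripper opens to 85 mm and grips with 20 to 120 N. Pads are 22 mm wide; open, the fingers measure 114 mm over their backs; the gripper's body (76 mm by 85 mm) begins 54 mm behind the grasp point. The pads swing forward as they close: fully open they stand 13 mm farther back than shut.
Start: joints at [-1.097, 0.507, -0.238, 1.5, 0.126, 1.149, -0.155], TCP at [224.745, 583.182, 231.275] pointing down, gripper open.
Joint ranges: [-3.08, 3.08], [-0.24, 2.05], [-1.43, 1.35], [0, 2.5], [-1.52, 4.66], [0.17, 1.96], [-2.89, 2.89]. Speed limits (rad/s): [2.39, 2.39, 3.14, 3.14, 3.14, 3.14, 3.14].

### API

Orientations are given as a unit quaternion [w, x, y, z].
In Python, from station import state, snapshot, camera_model, finish_job, trace gives the robot as it stands.
- The arm moves only by the tool step_arm, never from a script. Its argument "deltas" is text: rows parted by semicolons, each of 5 numbers parted by spaces: the finger opening in m, from 0 to 0.0854, then the shift along the tool's x, y, z in m, then the turn about the tool's z in degrees. In form: gripper x y z roll; .... A call has 1 to 8 rows; each row is the pose to reach, as a shift and turn from the pose commanded when the call began, along the tool's axes at that moment; what a row does not reach only later rows make up. A row lasts 1/12 s, in which the tool goes at most 41.7 mm and 7.16 degrees, less where a joint would pass 70% of its speed; a pose out of reach is approached as far as the arm can. A call with a gripper value outside its range is refused whole. The fingers move at their own pace and stop on an object; the grip force is fixed at half the most. Time passes only in rows, so rows that repeat a pose let the fingers close. It gives the time, the measured TCP pose, the force, the opening and the grip force at its end, in the units of the state.
- state(): the state, without advancing time (a new reading comes with each control period).
- snapshot(name): name is "scene" or "top" or "wrist"; returns the picture (384x512x3 uint8, red, green, blue); there is no depth.
- camera_model(name): a dict with "intrinsics" (3x3 intrinsics, pixels), "extrinsics" (4x4, takes a point from camera to world coordinates); the wrist camera has in their place "tool_from_camera" (4x4, takes a point from camera to tool coordinates, whose origin is the TCP and whose axes are the flange's). Camera axes: x right, y up, looking along -z (the intrinsics and any distortion apply to the point x, -y, -z); pixel columns grow to the right and rows downward; lengths in mm; the calibration is good to about 2 mm. A picture is of the moment at which its call begins: read the wrist's pose just before it. camera_model takes no time and is no camera call.
- finish_job(): hands the job in; it is judged then, once.
Trained networks look in the newest picture that a camera, given by its name, has taken for a name from the list of things; names that differ only in an ending like _2 or _b are one class to them, and where a whole thing is asked for, a point or a joint stands for the part that bears it (a point fixed in the world has none). Each returns a list of dicts, best first, with "score" (0 to 1); they miss things now and then, are a little off and sometimes report something else, mostly with a low value. They report only what shows in the picture. A call takes as long as a camera call. They do not tell look-alikes from the thing itself.
- trace(camera, name): "pixels" (384x512 bool, what is visible of it) and "extent" ([left, top, width, height] in pixels, round what is visible of it).
The state is a dict: "t": time; "joints": joint angles; "joint_velocities": joint speeds; "effort": joint torques, N m; "eef_pos": TCP position; "eef_rot": TCP orientation; "ft_force": force on the tool from outside, world axes, zero at the start; "wrist_torque": the same for the moment, N m; "opening": finger opening in mm; "finger_force": force on a finger pad.
Only numpy, scipy, OpenCV 4.12 (cv2) and the standard library are available. Lean on these libraries where they do the work, as an engineer would, in place of code of your own. Each camera call takes 0.05 s, during which the arm holds its last target. There are 200 camera calls.

## Working session

There is one attempt and no reset: what is moved stays moved. The work goes in short steps, Python scripts to look and compute and a tool call to move; the robot and the scene stay as the last step left them, time stands still between calls to the robot, and variables do not carry over. Pictures are saved under pics/ and viewed, at most 10 in all, crops included, and the job is handed in when it is done.

Besides the shell and the picture viewer there is one more tool, called after "Request:" by a JSON object that holds its "name" and its "arguments", one argument or row to a line. step_arm: Moves the arm, as the interface text tells. Its arguments: {"type":"object","properties":{"deltas":{"type":"string"}},"required":["deltas"]}

```bash
mkdir -p pics; cat > h.py <<'E'
import numpy as np, cv2
from station import state, snapshot, camera_model, finish_job, trace
from scipy.spatial.transform import Rotation as R
def rot(q): return R.from_quat([q[1],q[2],q[3],q[0]]).as_matrix()
def save(n,f):
    im=snapshot(n); cv2.imwrite('pics/'+f+'.png',im[:,:,::-1]); return im
def model(cam,s=None):
    m=camera_model(cam); K=np.array(m['intrinsics'])
    if cam!='wrist': return K,np.array(m['extrinsics'])
    s=s or state(); T=np.eye(4); T[:3,:3]=rot(s['eef_rot']); T[:3,3]=s['eef_pos']
    return K,T@np.array(m['tool_from_camera'])
def onplane(cam,uv,z,s=None):
    K,E=model(cam,s); d=np.linalg.inv(K)@[uv[0],uv[1],1]; d=E[:3,:3]@[d[0],-d[1],-d[2]]; o=E[:3,3]
    return o+d*(z-o[2])/d[2]
def proj(cam,p,s=None):
    K,E=model(cam,s); c=np.linalg.inv(E)@[*p,1]; q=K@[c[0],-c[1],-c[2]]; return q[:2]/q[2]
E
python3 - <<'E'
from h import *
a=save('top','top');b=save('scene','scene')
print({k:v for k,v in camera_model('top').items()})
print(model('scene')[1][:3,3])
s=state();print(s['eef_pos'],s['eef_rot'],s['t'],s['opening'])
for c in('top','scene'):
  for n,z in(('beaker_mid',36),('stand_pad',18),('knob_ball',73),('pedal_pad',55),('red_flask_mid',60),('blue_flask_mid',60)):
    for r in trace(c,n)[:3]:
      x,y,w,h=r['extent'];print(c,n,round(r['score'],2),r['extent'],onplane(c,(x+w/2,y+h/2),z).round())
cv2.imwrite('pics/both.png',cv2.resize(np.vstack([a,b]),None,fx=.78,fy=.78)[:,:,::-1])
E
```

```text
{'intrinsics': array([[400.9877466 ,   0.        , 250.7426302 ],
       [  0.        , 400.9877466 , 196.85271719],
       [  0.        ,   0.        ,   1.        ]]), 'extrinsics': array([[ 1.01491659e-02,  9.95714431e-01, -9.19226078e-02,
         2.82627229e+02],
       [-9.99947727e-01,  9.99218669e-03, -2.16781172e-03,
        -1.32212803e+02],
       [-1.24001355e-03,  9.19398042e-02,  9.95763795e-01,
         1.01525819e+03],
       [ 0.00000000e+00,  0.00000000e+00,  0.00000000e+00,
         1.00000000e+00]])}
[  64.21264338 -658.25803301  729.55476216]
[224.64942685 582.75942797 230.49909514] [-1.17174030e-04  1.82866362e-01  9.83137454e-01 -7.91736711e-04] 0.1 85.47655464697672
top beaker_mid 0.95 [167.2, 192.8, 27.8, 22.8] [353.  40.  36.]
top beaker_mid 0.94 [281.8, 119.8, 22.2, 28.1] [ 532. -233.   36.]
top beaker_mid 0.75 [285.7, 236.6, 20.2, 19.3] [ 254. -241.   36.]
top stand_pad 0.83 [340.5, 135.9, 44.5, 60.2] [ 455. -411.   18.]
top knob_ball 0.8 [226.0, 156.4, 22.1, 22.1] [439. -97.  73.]
top pedal_pad 0.83 [285.1, 163.0, 30.3, 48.0] [ 396. -249.   55.]
top red_flask_mid 0.66 [331.0, 219.5, 36.6, 20.7] [ 295. -365.   60.]
top blue_flask_mid 0.94 [100.7, 189.8, 45.5, 21.7] [359. 174.  60.]
scene beaker_mid 0.91 [211.3, 265.9, 25.1, 36.1] [ 178. -296.   36.]
scene beaker_mid 0.75 [248.6, 134.4, 19.9, 30.1] [466.  63.  36.]
scene beaker_mid 0.74 [325.9, 188.8, 25.1, 29.7] [ 542. -234.   36.]
scene stand_pad 0.75 [316.8, 247.8, 73.7, 58.1] [ 446. -415.   18.]
scene knob_ball 0.59 [268.6, 170.1, 18.2, 20.1] [ 428. -111.   73.]
scene pedal_pad 0.78 [272.3, 214.1, 53.4, 24.7] [ 400. -257.   55.]
scene pedal_pad 0.52 [204.3, 97.3, 19.2, 59.2] [385. 212.  55.]
scene red_flask_mid 0.64 [270.0, 237.4, 30.4, 67.0] [ 304. -346.   60.]
scene blue_flask_mid 0.86 [205.7, 100.2, 19.8, 56.5] [384. 196.  60.]
```

View pics/top.png

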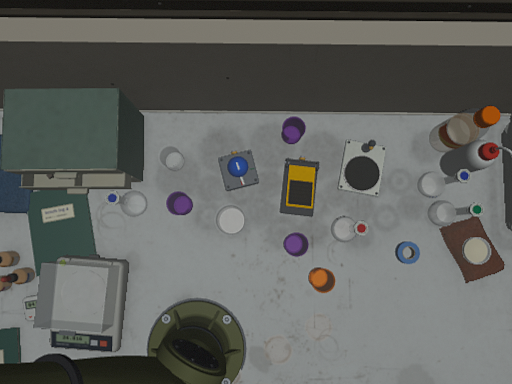

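View pics/scene.png

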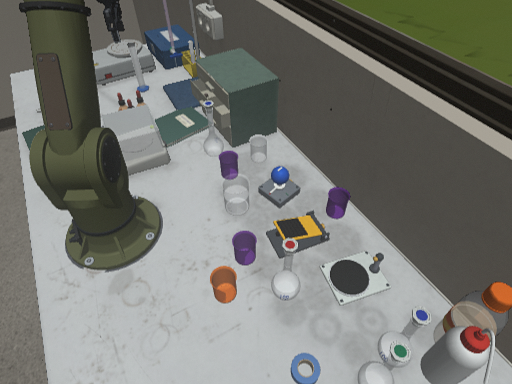

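The top view shows two clear vessels. The small beaker is at about (173,159) next to the cabinet, and a wider one is at (231,220). The stand pad is at (362,173) with its nozzle at (370,145), the ball at (237,166), and the pedal tread at (300,193). In the scene view the small beaker is at about (258,149).

```bash
python3 - <<'E'
from h import *
im=cv2.imread('pics/top.png')
a=cv2.resize(im[120:240,150:270],(396,396),interpolation=3);b=cv2.resize(im[120:240,275:395],(396,396),interpolation=3)
cv2.imwrite('pics/c1.png',np.hstack([a,b]))
print('beaker foot/rim',onplane('top',(175,161),0).round(),onplane('top',(172.5,158),71).round())
print('scene',onplane('scene',(258.5,141),71).round(),proj('scene',onplane('top',(172.5,158),71)),proj('scene',onplane('top',(231,220),71)))
print('pad',onplane('top',(362,173),18).round(),'noz',onplane('top',(370,144),73).round())
print('ball',onplane('top',(237,166.5),73).round(),onplane('scene',(280,175),73).round())
for p in((284,158),(318,158),(319,216),(281,212)):print('ped',onplane('top',p,20).round())
print('tread',onplane('top',(300,193),55).round(),onplane('top',(301,175),40).round())
g=onplane
for n in((350,140),(386,148),(378,196),(340,188)):print('stand',g('top',n,8).round())
E
```

```text
beaker foot/rim [467.  65.   0.] [461.  58.  71.]
scene [465.  61.  71.] [257.81220251 142.04114005] [235.38547011 189.28220427]
pad [ 438. -409.   18.] noz [ 499. -414.   73.]
ball [442. -97.  73.] [443. -98.  73.]
ped [ 473. -213.   20.]
ped [ 474. -298.   20.]
ped [ 328. -300.   20.]
ped [ 337. -206.   20.]
tread [ 382. -249.   55.] [ 428. -253.   40.]
stand [ 524. -382.    8.]
stand [ 504. -474.    8.]
stand [ 381. -451.    8.]
stand [ 400. -355.    8.]
```

View pics/c1.png

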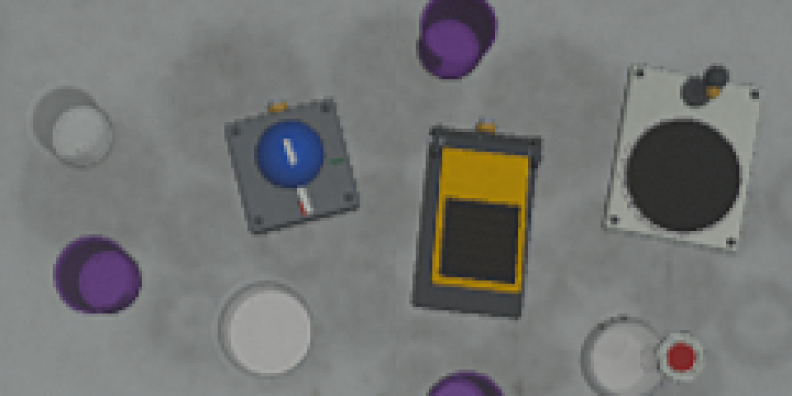

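The close-up fits: small beaker at about (463,62), ball at (442,-97) with its pointer near red, pad at (438,-409) with stand yaw about -11°. I'll raise the arm and swing over toward the beaker.

Request:
{"name": "step_arm", "arguments": {
  "deltas": "0.072 0 0 -0.04 0;0.072 -0.01 -0.01 -0.08 0;0.072 -0.04 -0.035 -0.09 0;0.072 -0.07 -0.06 -0.09 0;0.072 -0.1 -0.087 -0.09 0;0.072 -0.13 -0.113 -0.09 0;0.072 -0.16 -0.14 -0.09 0;0.072 -0.19 -0.165 -0.09 0"
}}

```text
t: 1.37
eef_pos: [343.2, 358.8, 321.6]
eef_rot: [0.0, 0.183, 0.983, 0.0]
ft_force: [1.0, 0.3, -0.1]
opening: 72.0
finger_force: 0.0
```

```bash
cat >> h.py <<'E'
def go(x,y,z,s=None):
    s=s or state(); return (rot(s['eef_rot']).T@(np.array([x,y,z])-s['eef_pos'])/1000).round(3)
E
python3 - <<'E'
from h import *
print(camera_model('wrist')['tool_from_camera'].round(2)); s=state(); print(s['t'],s['eef_pos'].round(),go(400,60,300),go(463,62,200),np.linalg.norm(s['ft_force']))
E
```

```text
[[   0.      0.96    0.3    74.72]
 [   1.     -0.     -0.     -0.73]
 [  -0.      0.3    -0.96 -142.56]
 [   0.      0.      0.      1.  ]]
1.3667 [343. 359. 322.] [-0.161 -0.258  0.022] [-0.219 -0.234  0.122] 1.1011409333693043
```

Request:
{"name": "step_arm", "arguments": {
  "deltas": "0.072 -0.03 -0.03 0 0;0.072 -0.06 -0.06 0 0;0.072 -0.085 -0.09 0 0;0.072 -0.115 -0.12 0 0;0.072 -0.145 -0.15 0 0;0.072 -0.17 -0.18 0.01 0;0.072 -0.195 -0.21 0.03 0;0.072 -0.219 -0.234 0.06 0"
}}

```text
t: 2.03
eef_pos: [462.6, 65.0, 266.5]
eef_rot: [0.003, 0.184, 0.983, 0.001]
ft_force: [1.8, -0.2, 0.2]
opening: 72.0
finger_force: 0.0
```

```bash
python3 - <<'E'
from h import *
s=state(); im=save('wrist','w1')
print(s['eef_pos'].round(1),s['t'])
for r in trace('wrist','beaker_mid')[:3]:
  x,y,w,h=r['extent'];print(r['score'],r['extent'],onplane('wrist',(x+w/2,y+h/2),40,s).round(1))
  m=r['pixels'].astype(np.uint8); u=np.argwhere(m)
print(proj('wrist',(463,62,71),s),proj('wrist',(463,62,0),s))
E
```

```text
[462.6  65.  266.5] 2.0333
0.81 [230.0, 140.3, 44.0, 49.7] [468.8  63.6  40. ]
0.8 [0.0, 85.7, 20.0, 32.2] [ 275.  -201.8   40. ]
0.75 [176.9, 64.0, 53.4, 49.8] [352.1  41.4  40. ]
[249.36119867 166.70725351] [249.56388471 156.49685901]
```

View pics/w1.png

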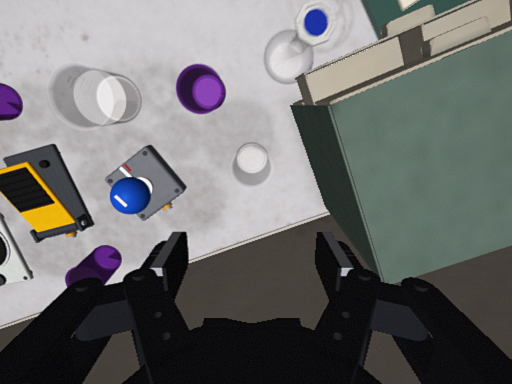

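The wrist view shows the small clear beaker at (252,165), with about 85 mm to the cabinet on the right. I'll make a small correction and descend.

```bash
python3 - <<'E'
from h import *
s=state();print(s['eef_pos'].round(1),go(465,66,32),R.from_matrix(rot(s['eef_rot'])).as_matrix().round(4))
E
```

```text
[460.7  61.8 262.1] [-0.003  0.007  0.23 ] [[-0.9301  0.3673 -0.0044]
 [ 0.3674  0.9301 -0.0035]
 [ 0.0028 -0.0048 -1.    ]]
```

Request:
{"name": "step_arm", "arguments": {
  "deltas": "0.072 -0.003 0.005 0.03 0;0.072 -0.003 0.005 0.07 0;0.072 -0.003 0.005 0.1 0;0.072 -0.003 0.005 0.13 0;0.072 -0.003 0.005 0.14 0;0.072 -0.003 0.005 0.14 0;0.072 -0.003 0.005 0.14 0"
}}

```text
t: 2.72
eef_pos: [465.7, 71.9, 125.2]
eef_rot: [-0.0, 0.183, 0.983, -0.0]
ft_force: [0.6, -0.2, -0.1]
opening: 72.1
finger_force: 0.0
```

```bash
python3 - <<'E'
from h import *
s=state(); im=save('wrist','w2')
print(s['eef_pos'].round(1),go(465,65,32))
for r in trace('wrist','beaker_mid')[:2]:
  x,y,w,h=r['extent'];print(r['score'],r['extent'])
for p in((465,65,71),(465,65,0)):print(proj('wrist',p,s), [ (proj('wrist',np.array(p)+d,s)-proj('wrist',p,s)).round(1) for d in ((10,0,0),(0,10,0))])
E
```

```text
[465.7  71.9 125.2] [-0.001 -0.007  0.094]
0.76 [208.7, 161.8, 71.5, 80.2]
0.59 [109.7, 32.3, 98.0, 85.9]
[243.65931366 207.39391871] [array([ 4.6, 10.9]), array([11.9, -4.3])]
[245.50934467 182.70006639] [array([3.5, 8.5]), array([ 9. , -3.3])]
```

View pics/w2.png

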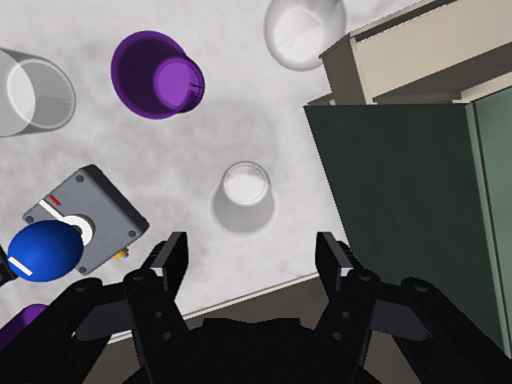

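The beaker rim is at (243,205) and the foot at (245,184), so the beaker is at (465,65). The tool is 7 mm off in y. I'll shift, descend and close.

Request:
{"name": "step_arm", "arguments": {
  "deltas": "0.072 -0.001 -0.007 0 0;0.072 -0.001 -0.007 0.01 0;0.072 -0.001 -0.007 0.03 0;0.072 -0.001 -0.007 0.05 0;0.072 -0.001 -0.007 0.07 0;0.072 -0.001 -0.007 0.08 0;0.072 -0.001 -0.007 0.093 0;0.072 -0.001 -0.007 0.093 0"
}}

```text
t: 3.48
eef_pos: [463.7, 64.1, 31.3]
eef_rot: [-0.001, 0.183, 0.983, -0.0]
ft_force: [-0.2, 0.4, 0.0]
opening: 72.3
finger_force: 0.0
```

Request:
{"name": "step_arm", "arguments": {
  "deltas": "0.065 0 0 0 0;0.06 0 0 0 0;0.056 0 0 0 0;0.052 0 0 0 0;0.048 0 0 0 0;0.045 0 0 0 0;0.045 0 0 0 0;0.045 0 0 0 0"
}}

```text
t: 4.15
eef_pos: [465.2, 64.5, 33.7]
eef_rot: [0.001, 0.183, 0.983, 0.0]
ft_force: [-0.9, -0.5, 10.2]
opening: 52.5
finger_force: 60.5
```

Request:
{"name": "step_arm", "arguments": {
  "deltas": "0.045 0 0 -0.015 0;0.045 0 0 -0.04 0;0.045 0 0 -0.07 0;0.045 0 0 -0.1 0;0.045 -0.003 -0.01 -0.12 0;0.045 -0.01 -0.03 -0.13 0;0.045 -0.018 -0.055 -0.13 0;0.045 -0.026 -0.08 -0.13 0"
}}

```text
t: 4.82
eef_pos: [460.1, -19.9, 163.9]
eef_rot: [0.002, 0.182, 0.983, 0.0]
ft_force: [0.4, 0.6, -1.5]
opening: 52.6
finger_force: 62.8
```

Request:
{"name": "step_arm", "arguments": {
  "deltas": "0.045 -0.009 -0.028 0 0;0.045 -0.019 -0.058 0 0;0.045 -0.029 -0.088 0 0;0.045 -0.039 -0.118 0 -2;0.045 -0.049 -0.148 0 -4;0.045 -0.058 -0.178 0 -6;0.045 -0.067 -0.208 0 -8;0.045 -0.075 -0.23 0 -10"
}}

```text
t: 5.48
eef_pos: [445.9, -264.0, 162.9]
eef_rot: [0.0, 0.097, 0.995, -0.001]
ft_force: [0.9, 0.6, -0.7]
opening: 52.6
finger_force: 62.8
```

```bash
python3 - <<'E'
from h import *
s=state();print(s['eef_pos'].round(1),s['ft_force'],s['opening'],s['finger_force'],go(437,-409,163),rot(s['eef_rot'])[:,1].round(3))
E
```

```text
[ 445.9 -264.   162.9] [ 0.90373957  0.56501556 -0.6548923 ] 52.64931104122142 62.804586754355114 [-0.019 -0.144  0.   ] [ 0.192  0.981 -0.001]
```

Request:
{"name": "step_arm", "arguments": {
  "deltas": "0.045 -0.003 -0.025 0 0;0.045 -0.007 -0.055 0 0;0.045 -0.012 -0.085 0 0;0.045 -0.015 -0.11 0 0;0.045 -0.018 -0.13 0 0;0.045 -0.019 -0.141 0.01 0;0.045 -0.019 -0.144 0.02 0;0.045 -0.019 -0.144 0.02 0"
}}

```text
t: 6.15
eef_pos: [436.5, -404.9, 139.5]
eef_rot: [-0.002, 0.097, 0.995, 0.001]
ft_force: [0.5, 0.4, -1.8]
opening: 52.4
finger_force: 62.8
```

```bash
python3 - <<'E'
from h import *
s=state(); im=save('wrist','w3')
print(s['eef_pos'].round(1),go(437,-409,53))
for r in trace('wrist','stand_pad')[:2]: print(r['score'],r['extent'])
t=np.linspace(0,2*np.pi,60)
P=np.array([proj('wrist',(438+44*np.cos(a),-409+44*np.sin(a),18),s) for a in t]).astype(int)
v=im[:,:,::-1].copy();cv2.polylines(v,[P],True,(0,0,255),1);cv2.imwrite('pics/w3.png',v)
E
```

```text
[ 436.5 -404.9  139.5] [-0.001 -0.005  0.087]
0.68 [195.0, 132.9, 102.2, 100.4]
```

View pics/w3.png

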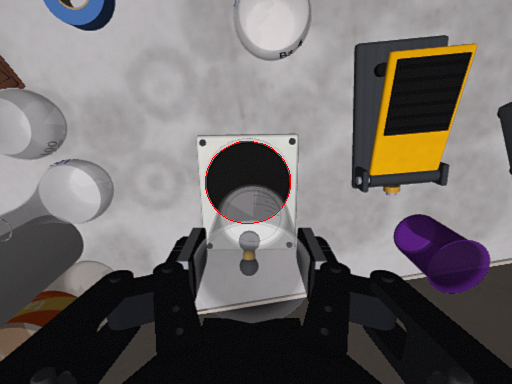

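The projected pad circle sits right on the black pad at (248,182), and the stand lines up with the tool. I'll lower the beaker.

Request:
{"name": "step_arm", "arguments": {
  "deltas": "0.045 -0.001 -0.003 0.015 0;0.045 -0.001 -0.003 0.035 0;0.045 -0.001 -0.003 0.055 0;0.045 -0.001 -0.003 0.07 0;0.045 -0.001 -0.003 0.078 0;0.045 -0.001 -0.003 0.081 0;0.045 -0.001 -0.003 0.081 0;0.045 -0.001 -0.003 0.081 0"
}}

```text
t: 6.92
eef_pos: [438.9, -409.0, 62.0]
eef_rot: [0.0, 0.096, 0.995, -0.0]
ft_force: [0.7, -0.6, -1.2]
opening: 52.0
finger_force: 62.8
```

Request:
{"name": "step_arm", "arguments": {
  "deltas": "0.045 0 0 0.003 0;0.045 0 0 0.006 0;0.045 0 0 0.008 0;0.045 0 0 0.009 0;0.045 0 0 0.01 0;0.045 0 0 0.01 0;0.045 0 0 0.01 0"
}}

```text
t: 7.5
eef_pos: [438.6, -409.2, 51.9]
eef_rot: [0.0, 0.096, 0.995, -0.0]
ft_force: [-1.4, 1.6, 4.2]
opening: 52.4
finger_force: 63.0
```

Request:
{"name": "step_arm", "arguments": {
  "deltas": "0.054 0 0 0 0;0.058 0 0 0 0;0.064 0 0 0 0;0.07 0 0 0 0;0.076 0 0 0 0;0.08 0 0 0 0;0.08 0 0 0 0;0.08 0 0 0 0"
}}

```text
t: 8.17
eef_pos: [438.3, -409.1, 51.1]
eef_rot: [-0.0, 0.096, 0.995, -0.0]
ft_force: [-1.0, -0.8, 0.8]
opening: 79.5
finger_force: 0.0
```

Request:
{"name": "step_arm", "arguments": {
  "deltas": "0.08 0 0 -0.01 0;0.08 0 0 -0.03 0;0.08 0 0 -0.06 0;0.08 0 0 -0.09 0;0.08 0 0 -0.12 0;0.08 0 0 -0.14 0;0.08 0 0 -0.15 0;0.08 0 0 -0.15 0"
}}

```text
t: 8.83
eef_pos: [439.1, -410.0, 204.1]
eef_rot: [0.002, 0.097, 0.995, -0.001]
ft_force: [-0.5, -1.0, -0.3]
opening: 80.0
finger_force: 0.0
```

```bash
python3 - <<'E'
from h import *
s=state(); im=save('wrist','w4')
print(s['eef_pos'].round(1),s['opening'],go(442,-97,180))
t=np.linspace(0,2*np.pi,60)
v=im[:,:,::-1].copy()
for r,z in((44,18),(28.5,89)):
  P=np.array([proj('wrist',(438+r*np.cos(a),-409+r*np.sin(a),z),s) for a in t]).astype(int)
  cv2.polylines(v,[P],True,(0,0,255),1)
cv2.imwrite('pics/w4.png',v)
E
```

```text
[ 439.1 -410.   204.1] 80.02031232689755 [0.057 0.307 0.022]
```

View pics/w4.png

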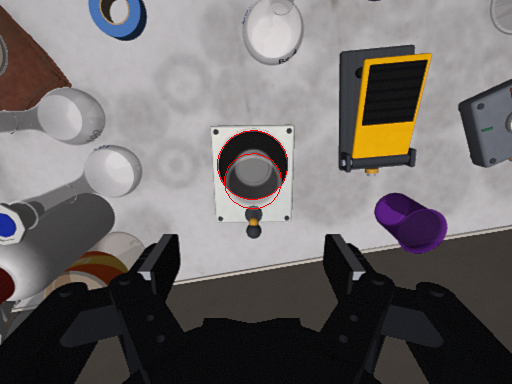

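The beaker stands upright in the middle of the pad, with the rim and pad circles matching. Next is the knob.

Request:
{"name": "step_arm", "arguments": {
  "deltas": "0.083 0.007 0.037 0 0;0.083 0.014 0.077 0 0;0.083 0.022 0.117 0 0;0.083 0.03 0.157 0 0;0.083 0.037 0.197 0 0;0.083 0.044 0.237 0 0;0.083 0.051 0.275 0.01 0;0.083 0.057 0.305 0.02 0"
}}

```text
t: 9.55
eef_pos: [439.9, -95.5, 179.8]
eef_rot: [-0.001, 0.095, 0.995, 0.0]
ft_force: [0.5, 0.9, -0.4]
opening: 82.9
finger_force: 0.0
```

Request:
{"name": "step_arm", "arguments": {
  "deltas": "0.083 0 0 0 0;0.083 0 0 0 0"
}}

```text
t: 9.72
eef_pos: [439.7, -96.7, 179.4]
eef_rot: [-0.002, 0.094, 0.996, 0.0]
ft_force: [0.2, -1.2, 0.9]
opening: 83.1
finger_force: 0.0
```

```bash
python3 - <<'E'
from h import *
s=state(); im=save('wrist','w5')
print(s['eef_pos'].round(1),s['joints'].round(2),s['t'])
hsv=cv2.cvtColor(im,cv2.COLOR_RGB2HSV); m=cv2.inRange(hsv,(105,120,40),(130,255,255))
n,l,st,c=cv2.connectedComponentsWithStats(m); 
for i in np.argsort(-st[1:,4])[:3]+1: print(st[i],c[i])
r=trace('wrist','knob_ball')[0];print(r['score'],r['extent'])
print(proj('wrist',(442,-97,73),s),[proj('wrist',(442+d[0],-97+d[1],73),s)-proj('wrist',(442,-97,73),s) for d in((10,0),(0,10))])
cv2.imwrite('pics/w5.png',im[:,:,::-1])
E
```

```text
[439.7 -96.7 179.4] [ 0.18  0.3  -0.02  2.01  0.01  0.83  1.54] 9.7167
[ 225  164   51   50 1899] [250.06371775 188.16219063]Traceback (most recent call last):
  File "<stdin>", line 7, in <module>
IndexError: list index out of range
```

View pics/w5.png

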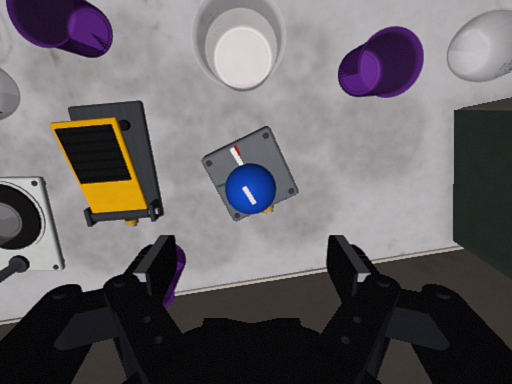

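The ball is at (250,188) with the pointer at about (235,155), near the red mark. The green mark is to its left at (221,185).

```bash
python3 - <<'E'
from h import *
s=state();p=(442,-97,73)
print(s['eef_pos'].round(1),proj('wrist',p,s),[(proj('wrist',np.add(p,d),s)-proj('wrist',p,s)).round(1) for d in((10,0,0),(0,10,0))],go(442,-97,54),rot(s['eef_rot'])[:,2].round(4))
E
```

```text
[440.4 -99.5 180.3] [254.86587166 187.27840013] [array([1.9, 9.5]), array([10.1, -1.9])] [-0.001  0.003  0.126] [-1.9e-03 -2.0e-04 -1.0e+00]
```

Request:
{"name": "step_arm", "arguments": {
  "deltas": "0.083 -0.002 0.001 0.02 0;0.083 -0.002 0.001 0.05 0;0.083 -0.002 0.001 0.08 0;0.083 -0.002 0.001 0.105 0;0.083 -0.002 0.001 0.12 0;0.083 -0.002 0.001 0.126 0;0.083 -0.002 0.001 0.126 0;0.083 -0.002 0.001 0.126 0"
}}

```text
t: 10.48
eef_pos: [443.2, -99.2, 55.3]
eef_rot: [-0.0, 0.097, 0.995, -0.0]
ft_force: [0.2, -0.2, 0.5]
opening: 83.0
finger_force: 0.0
```

Request:
{"name": "step_arm", "arguments": {
  "deltas": "0.07 0 0 0 0;0.06 0 0 0 0;0.05 0 0 0 0;0.042 0 0 0 0;0.042 0 0 0 0;0.042 0 0 0 0;0.042 0 0 0 0;0.042 0 0 0 0"
}}

```text
t: 11.15
eef_pos: [443.7, -98.6, 56.5]
eef_rot: [0.001, 0.097, 0.995, -0.0]
ft_force: [-1.3, -0.9, 9.8]
opening: 48.1
finger_force: 59.8
```

The opening of 48 mm and the 10 N upward force suggest the grip is a few mm above the equator. I'll reopen, lower 6 mm and grip again.

Request:
{"name": "step_arm", "arguments": {
  "deltas": "0.056 0 0 0 0;0.06 0 0 0 0;0.062 0 0 0.003 0;0.062 0 0 0.006 0;0.062 0 0 0.006 0;0.055 0 0 0.006 0;0.042 0 0 0.006 0;0.042 0 0 0.006 0"
}}

```text
t: 11.82
eef_pos: [442.9, -98.4, 49.4]
eef_rot: [-0.0, 0.097, 0.995, -0.0]
ft_force: [-1.3, 0.4, 4.6]
opening: 47.6
finger_force: 60.8
```

Request:
{"name": "step_arm", "arguments": {
  "deltas": "0.042 0 0 0 0;0.042 0 0 0 0;0.042 0 0 0 0;0.042 0 0 0 0"
}}

```text
t: 12.15
eef_pos: [442.9, -98.4, 49.3]
eef_rot: [-0.0, 0.097, 0.995, -0.0]
ft_force: [-2.3, -0.1, 4.9]
opening: 47.8
finger_force: 60.8
```

Request:
{"name": "step_arm", "arguments": {
  "deltas": "0.042 0 0 0 -4;0.042 0 0 0 -10;0.042 0 0 0 -16;0.042 0 0 0 -22;0.042 0 0 0 -28;0.042 0 0 0 -34;0.042 0 0 0 -40;0.042 0 0 0 -40"
}}

```text
t: 12.82
eef_pos: [442.7, -97.0, 49.3]
eef_rot: [-0.0, -0.253, 0.967, 0.001]
ft_force: [-2.8, 5.3, 7.9]
opening: 47.7
finger_force: 61.1
```

```bash
python3 - <<'E'
from h import *
s=state(); im=save('wrist','w6'); print(s['eef_pos'],s['wrist_torque'],s['joints'].round(2))
cv2.imwrite('pics/w6.png',im[:,:,::-1])
E
```

```text
[442.68761822 -96.99221775  49.31190912] [0.83246443 0.42519079 0.11219204] [ 0.32  0.51 -0.22  2.16  0.23  0.49  2.  ]
```

View pics/w6.png

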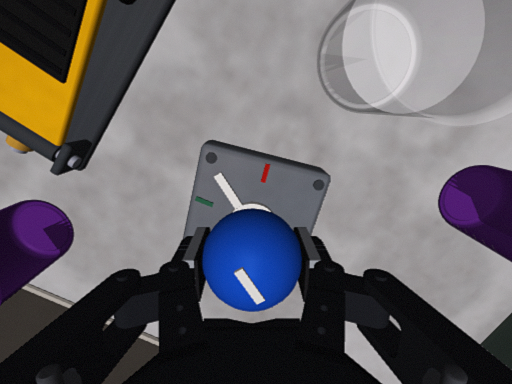

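The ball turns with the grip, and the pointer is now about halfway between the red mark (265,172) and the green mark (205,202). I'll turn the rest.

Request:
{"name": "step_arm", "arguments": {
  "deltas": "0.042 0 0 0 -6;0.042 0 0 0 -12;0.042 0 0 0 -18;0.042 0 0 0 -24;0.042 0 0 0 -30;0.042 0 0 0 -36;0.042 0 0 0 -40;0.042 0 0 0 -40"
}}

```text
t: 13.53
eef_pos: [441.5, -96.3, 49.0]
eef_rot: [-0.001, -0.568, 0.823, 0.002]
ft_force: [-5.7, 7.8, 7.5]
opening: 47.6
finger_force: 62.0
```

```bash
cat > ptr.py <<'E'
from h import *
s=state(); im=snapshot('wrist'); tw=s['wrist_torque']; print(s['eef_pos'].round(1),'tq',tw.round(2),s['joints'].round(2),'yaw',np.degrees(np.arctan2(*rot(s['eef_rot'])[[1,0],1])).round(1))
c=(443,-98)
hsv=cv2.cvtColor(im,cv2.COLOR_RGB2HSV)
base=proj('wrist',(*c,30),s); print('base px',base)
def rep(n,m,z):
    k,l,st,ce=cv2.connectedComponentsWithStats(m)
    for i in range(1,k):
        if st[i,4]<8: continue
        p=onplane('wrist',ce[i],z,s); d=p[:2]-c
        if 18<np.hypot(*d)<60: print(n,st[i,4],ce[i].round(),'ang',np.degrees(np.arctan2(d[1],d[0])).round(1),'r',np.hypot(*d).round())
rep('red',cv2.inRange(hsv,(0,150,90),(8,255,255))|cv2.inRange(hsv,(172,150,90),(180,255,255)),28)
rep('green',cv2.inRange(hsv,(60,90,30),(95,255,255)),28)
rep('white',cv2.inRange(hsv,(0,0,205),(180,40,255)),35)
E
python3 ptr.py
```

```text
[441.5 -96.3  49. ] tq [1.42 0.88 0.06] [ 0.46  0.53 -0.43  2.16  0.43  0.53  2.49] yaw 159.3
base px [249.171133   224.51862135]
red 80 [295. 193.] ang -165.0 r 36.0
white 379 [237. 194.] ang -92.7 r 24.0
white 313 [250. 287.] ang 69.7 r 45.0
```

Request:
{"name": "step_arm", "arguments": {
  "deltas": "0.042 0 0 0 -4;0.042 0 0 0 -8;0.042 0 0 0 -11;0.042 0 0 0 -11"
}}

```text
t: 13.92
eef_pos: [441.0, -96.7, 48.7]
eef_rot: [-0.001, -0.644, 0.765, 0.002]
ft_force: [-5.1, 6.1, 5.0]
opening: 47.5
finger_force: 62.3
```

```bash
sed -i '$a cv2.imwrite("pics/ptr.png",im[100:340,130:380,::-1])' ptr.py; python3 ptr.py
```

```text
[441.  -96.7  48.7] tq [1.18 1.25 0.1 ] [ 0.5   0.54 -0.48  2.16  0.48  0.54  2.63] yaw 170.2
base px [248.56939577 225.06619609]
red 79 [299. 202.] ang -165.0 r 36.0
white 264 [241. 187.] ang -90.5 r 28.0
white 306 [251. 288.] ang 81.8 r 46.0
```

View pics/ptr.png

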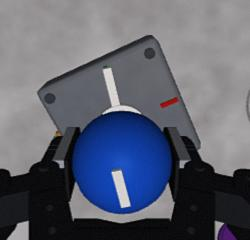

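The pointer now lies on the green mark. One more nudge will show whether it is at the stop.

Request:
{"name": "step_arm", "arguments": {
  "deltas": "0.042 0 0 0 -4;0.042 0 0 0 -8;0.042 0 0 0 -8;0.042 0 0 0 -8"
}}

```text
t: 14.3
eef_pos: [440.8, -97.0, 48.7]
eef_rot: [-0.001, -0.695, 0.719, 0.002]
ft_force: [-5.9, 4.5, 4.5]
opening: 47.9
finger_force: 62.3
```

```bash
python3 ptr.py
```

```text
[440.8 -97.   48.7] tq [0.93 1.11 0.08] [ 0.52  0.55 -0.52  2.16  0.51  0.56  2.73] yaw 178.0
base px [248.45338846 225.24492408]
red 81 [301. 209.] ang -165.0 r 36.0
green 8 [244. 166.] ang -87.7 r 40.0
white 271 [246. 187.] ang -88.8 r 28.0
white 303 [251. 289.] ang 90.3 r 46.0
```

The pointer (-89°) is now level with the green mark (-88°), and the pads are slipping or at the stop. I'll regrip better centred and turn again to be sure.

Request:
{"name": "step_arm", "arguments": {
  "deltas": "0.05 0 0 0 0;0.06 0 0 0 0;0.07 0 0 0 0;0.075 0 0 -0.003 7;0.075 0 0 -0.003 14;0.075 0 0 -0.003 21;0.075 0 0 -0.003 28;0.075 0 0 -0.003 35"
}}

```text
t: 15.02
eef_pos: [443.7, -98.5, 52.3]
eef_rot: [0.0, -0.443, 0.897, -0.0]
ft_force: [-0.0, 0.2, 0.1]
opening: 74.9
finger_force: 0.0
```

Request:
{"name": "step_arm", "arguments": {
  "deltas": "0.075 0 0 0 0;0.075 0 0 0 0"
}}

```text
t: 15.18
eef_pos: [443.5, -98.3, 52.2]
eef_rot: [0.0, -0.447, 0.894, -0.0]
ft_force: [-0.9, -0.2, 0.3]
opening: 75.1
finger_force: 0.0
```

```bash
cat >> ptr.py <<'E'
m=cv2.inRange(hsv,(105,120,40),(130,255,255)); n,l,st,ce=cv2.connectedComponentsWithStats(m); i=1+np.argmax(st[1:,4]); mm=np.uint8(l==i)
cn=max(cv2.findContours(mm,0,1)[0],key=len); (x,y),r=cv2.minEnclosingCircle(cn); p=onplane('wrist',(x,y),73,s); print('ball',x,y,r,p.round(1),go(p[0],p[1],s['eef_pos'][2],s))
E
python3 ptr.py
```

```text
[443.5 -98.3  52.2] tq [ 0.    0.02 -0.03] [ 0.41  0.52 -0.35  2.16  0.35  0.52  2.29] yaw 143.1
base px [253.41317255 223.55470073]
red 81 [288. 182.] ang -164.9 r 36.0
white 340 [233. 198.] ang -93.9 r 24.0
white 287 [253. 284.] ang 53.3 r 44.0
ball 256.2861633300781 257.72332763671875 49.96858215332031 [441.8 -97.6  73. ] [ 0.001  0.002 -0.   ]
```

Request:
{"name": "step_arm", "arguments": {
  "deltas": "0.06 0.001 0.002 0 0;0.05 0.001 0.002 0 0;0.042 0.001 0.002 0 0;0.042 0.001 0.002 0 0;0.042 0.001 0.002 0 0;0.042 0.001 0.002 0 0"
}}

```text
t: 15.73
eef_pos: [440.7, -98.0, 52.5]
eef_rot: [-0.0, -0.446, 0.895, -0.0]
ft_force: [-1.9, -0.3, 6.8]
opening: 48.0
finger_force: 60.4
```

Request:
{"name": "step_arm", "arguments": {
  "deltas": "0.042 0 0 0 -4;0.042 0 0 0 -9;0.042 0 0 0 -14;0.042 0 0 0 -19;0.042 0 0 0 -24;0.042 0 0 0 -24;0.042 0 0 0 -24"
}}

```text
t: 16.32
eef_pos: [440.9, -97.4, 52.4]
eef_rot: [0.0, -0.623, 0.782, 0.0]
ft_force: [-1.3, 1.8, 6.9]
opening: 47.6
finger_force: 62.0
```

```bash
python3 ptr.py
```

```text
[440.9 -97.4  52.4] tq [0.47 0.41 0.13] [ 0.49  0.53 -0.47  2.16  0.46  0.54  2.59] yaw 167.1
base px [248.85707337 223.837649  ]
red 79 [297. 199.] ang -165.0 r 36.0
white 356 [243. 192.] ang -93.9 r 24.0
white 292 [250. 284.] ang 78.0 r 44.0
ball 251.40243530273438 259.18292236328125 49.71440505981445 [441.4 -97.4  73. ] [-0. -0.  0.]
```

View pics/ptr.png

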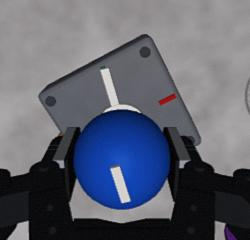

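The pointer stayed on the green mark while the pads slipped through 24°, so the valve is at its open stop. Now I'll release and locate the pressing point.

Request:
{"name": "step_arm", "arguments": {
  "deltas": "0.05 0 0 0 0;0.06 0 0 0 0;0.07 0 0 0 0;0.075 0 0 0 0;0.075 0 0 -0.03 0;0.075 0 0 -0.06 0;0.06 0 0 -0.09 0;0.05 0 0 -0.1 0"
}}

```text
t: 17.03
eef_pos: [442.4, -97.7, 155.5]
eef_rot: [0.001, -0.622, 0.783, -0.002]
ft_force: [0.1, 0.1, 0.3]
opening: 52.3
finger_force: 0.0
```

```bash
python3 - <<'E'
from h import *
print('free',onplane('top',(299.8,207.9),61).round(),'hinge',onplane('top',(302,165),28).round())
s=state(); im=snapshot('wrist'); print(s['eef_pos'].round(1))
im0=cv2.imread('pics/top.png'); hsv=cv2.cvtColor(im0,cv2.COLOR_BGR2HSV); m=cv2.inRange(hsv,(20,150,90),(32,255,255)); m[:,:270]=0;m[:,330:]=0;m[:155]=0
ys,xs=np.nonzero(m); print(xs.min(),xs.max(),ys.min(),ys.max())
r=cv2.minAreaRect(np.argwhere(m)[:,::-1].astype(np.float32)); print(r)
f=onplane('top',(r[0][0],ys.max()+.5),61); h=onplane('top',(r[0][0],ys.min()),30); print(f.round(),h.round())
for px in (365,370,375,380): print(px,go(px,-249,120,s))
E
```

```text
free [ 345. -247.   61.] hinge [ 455. -257.   28.]
[442.4 -97.7 155.5]
286 315 158 208
((300.66552734375, 182.5137939453125), (26.989784240722656, 49.41206359863281), 4.763641834259033)
[ 344. -249.   61.] [ 472. -253.   30.]
365 [0.165 0.041 0.035]
370 [0.164 0.037 0.035]
375 [0.163 0.032 0.035]
380 [0.161 0.027 0.035]
```

Request:
{"name": "step_arm", "arguments": {
  "deltas": "0.03 0.03 0.007 0 0;0.015 0.065 0.015 0 0;0 0.1 0.023 0 0;0 0.13 0.03 0 0;0 0.155 0.036 0.02 0;0 0.164 0.038 0.05 0;0 0.164 0.038 0.07 0;0 0.164 0.038 0.07 0"
}}

```text
t: 17.75
eef_pos: [363.8, -249.2, 78.7]
eef_rot: [-0.001, -0.621, 0.784, 0.003]
ft_force: [-0.6, 0.8, 0.6]
opening: 0.0
finger_force: 0.0
```

Request:
{"name": "step_arm", "arguments": {
  "deltas": "0 -0.001 -0.004 0.005 0;0 -0.001 -0.004 0.012 0;0 -0.001 -0.004 0.02 0;0 -0.001 -0.004 0.026 0;0 -0.001 -0.004 0.032 0;0 -0.001 -0.004 0.038 0;0 -0.001 -0.004 0.038 0"
}}

```text
t: 18.33
eef_pos: [370.7, -248.7, 43.7]
eef_rot: [-0.0, -0.622, 0.783, 0.0]
ft_force: [-1.5, 0.2, 7.8]
opening: 0.0
finger_force: 3.6
```

Request:
{"name": "step_arm", "arguments": {
  "deltas": "0 0 0 0.004 0;0 0 0 0.008 0;0 0 0 0.011 0;0 0 0 0.013 0;0 0 0 0.014 0;0 0 0 0.014 0"
}}

```text
t: 18.83
eef_pos: [369.8, -248.8, 32.7]
eef_rot: [-0.002, -0.622, 0.783, -0.001]
ft_force: [-12.9, 4.0, 51.1]
opening: -0.1
finger_force: 25.7
```

Request:
{"name": "step_arm", "arguments": {
  "deltas": "0 0 0 -0.002 0;0 0 0 -0.002 0;0 0 0 -0.002 0;0 0 0 -0.002 0"
}}

```text
t: 19.17
eef_pos: [369.7, -248.7, 33.3]
eef_rot: [-0.002, -0.622, 0.783, -0.0]
ft_force: [-7.8, 2.6, 26.2]
opening: 0.4
finger_force: 13.1
```

Firmly on the stop at 26 N, well above the 11 N needed. I'll hold for more than a second.

Request:
{"name": "step_arm", "arguments": {
  "deltas": "0 0 0 0 0;0 0 0 0 0;0 0 0 0 0;0 0 0 0 0;0 0 0 0 0;0 0 0 0 0;0 0 0 0 0;0 0 0 0 0"
}}

```text
t: 19.83
eef_pos: [369.8, -248.7, 33.4]
eef_rot: [-0.002, -0.622, 0.783, -0.0]
ft_force: [-8.4, 2.8, 26.6]
opening: 0.1
finger_force: 13.1
```

Request:
{"name": "step_arm", "arguments": {
  "deltas": "0 0 0 0 0;0 0 0 0 0;0 0 0 0 0;0 0 0 0 0;0 0 0 0 0;0 0 0 0 0;0 0 0 0 0;0 0 0 0 0"
}}

```text
t: 20.5
eef_pos: [369.7, -248.7, 33.3]
eef_rot: [-0.002, -0.622, 0.783, -0.0]
ft_force: [-7.3, 2.2, 27.0]
opening: 0.2
finger_force: 13.1
```

Request:
{"name": "step_arm", "arguments": {
  "deltas": "0 0 0 -0.006 0;0 0 0 -0.014 0;0 0 0 -0.024 0;0 0 0 -0.04 0;0 0 0 -0.06 0;0 0 0 -0.09 0;0 0 0 -0.11 0;0 0 0 -0.12 0"
}}

```text
t: 21.17
eef_pos: [372.1, -249.0, 154.5]
eef_rot: [0.0, -0.622, 0.783, -0.002]
ft_force: [-0.1, -0.3, 0.1]
opening: -0.2
finger_force: 0.0
```

```bash
python3 - <<'E'
from h import *
s=state();print(s['eef_pos'].round(1),s['ft_force'],s['joints'].round(2),go(442,-97.8,150))
E
```

```text
[ 372.1 -249.   154.5] [-0.12418052 -0.32155175  0.13509357] [ 1.24  0.46 -1.01  2.05  0.51  0.89  2.86] [-0.163 -0.034  0.004]
```

Held for 1.5 s and released. Back to the ball, opening the fingers on the way.

Request:
{"name": "step_arm", "arguments": {
  "deltas": "0.02 -0.025 -0.005 0 1;0.04 -0.055 -0.011 0 2;0.06 -0.085 -0.018 0 3;0.083 -0.115 -0.024 0 4;0.083 -0.14 -0.029 0 5;0.083 -0.158 -0.033 0 5;0.083 -0.163 -0.034 0 5;0.083 -0.163 -0.034 0 5"
}}

```text
t: 21.83
eef_pos: [441.5, -96.3, 152.3]
eef_rot: [0.0, -0.589, 0.808, -0.0]
ft_force: [-0.4, 0.4, -0.7]
opening: 82.8
finger_force: 0.0
```

Request:
{"name": "step_arm", "arguments": {
  "deltas": "0.083 0 0 0 0;0.083 0 0 0 0"
}}

```text
t: 22.0
eef_pos: [440.3, -99.1, 151.9]
eef_rot: [-0.001, -0.587, 0.81, -0.0]
ft_force: [0.6, 0.4, -0.3]
opening: 82.8
finger_force: 0.0
```

```bash
python3 ptr.py; python3 -c "
from h import *
s=state();print(s['eef_pos'].round(1),s['opening'],go(442,-98,53))"
```

```text
[440.3 -99.1 151.9] tq [ 0.01  0.03 -0.03] [ 0.83  0.46 -0.95  2.05  0.49  0.88  2.43] yaw 161.8
base px [249.64371888 185.02403146]
red 33 [279. 166.] ang -164.9 r 36.0
white 70 [240. 159.] ang -90.5 r 30.0
white 55 [250. 206.] ang 72.6 r 21.0
ball 251.0 197.6666717529297 28.36283302307129 [441.3 -98.6  73. ] [-0.001 -0.001 -0.   ]
[440.3 -99.2 151.9] 82.88150440665666 [-0.002 -0.001  0.099]
```

Request:
{"name": "step_arm", "arguments": {
  "deltas": "0.083 -0.001 -0.001 0.03 0;0.083 -0.001 -0.001 0.06 0;0.083 -0.001 -0.001 0.085 0;0.083 -0.001 -0.001 0.098 0;0.07 -0.001 -0.001 0.099 0;0.06 -0.001 -0.001 0.099 0;0.05 -0.001 -0.001 0.099 0;0.042 -0.001 -0.001 0.099 0"
}}

```text
t: 22.72
eef_pos: [441.1, -97.4, 54.2]
eef_rot: [-0.001, -0.587, 0.81, -0.0]
ft_force: [-5.5, 2.1, 2.3]
opening: 47.9
finger_force: 61.0
```

Request:
{"name": "step_arm", "arguments": {
  "deltas": "0.042 0 0 0 0;0.042 0 0 0 0;0.042 0 0 0 0;0.042 0 0 0 0;0.042 0 0 0 4;0.042 0 0 0 10;0.042 0 0 0 16;0.042 0 0 0 22"
}}

```text
t: 23.38
eef_pos: [441.3, -97.5, 54.2]
eef_rot: [-0.0, -0.42, 0.908, -0.0]
ft_force: [-4.5, 1.8, 0.6]
opening: 47.3
finger_force: 61.3
```

Request:
{"name": "step_arm", "arguments": {
  "deltas": "0.042 0 0 0 6;0.042 0 0 0 12;0.042 0 0 0 18;0.042 0 0 0 24;0.042 0 0 0 30;0.042 0 0 0 36;0.042 0 0 0 42;0.042 0 0 0 42"
}}

```text
t: 24.05
eef_pos: [441.5, -97.9, 54.2]
eef_rot: [-0.0, -0.066, 0.998, -0.001]
ft_force: [-4.4, -1.1, 4.3]
opening: 47.6
finger_force: 62.6
```

Request:
{"name": "step_arm", "arguments": {
  "deltas": "0.042 0 0 0 6;0.042 0 0 0 12;0.042 0 0 0 18;0.042 0 0 0 24;0.042 0 0 0 30;0.042 0 0 0 34;0.042 0 0 0 34"
}}

```text
t: 24.63
eef_pos: [449.7, -102.0, 54.8]
eef_rot: [0.008, 0.228, 0.974, -0.001]
ft_force: [16.2, -18.9, -15.2]
opening: 47.0
finger_force: 65.5
```

```bash
python3 ptr.py
```

```text
[ 449.7 -102.    54.8] tq [-3.61 -3.4  -0.01] [ 0.37  0.51 -0.28  2.15  0.29  0.5   0.97] yaw 63.7
base px [253.04042527 209.39557595]
red 31 [216. 168.] ang -165.8 r 37.0
white 266 [220. 180.] ang -162.5 r 30.0
white 313 [247. 265.] ang -32.0 r 40.0
ball 250.86563110351562 240.7220001220703 49.429473876953125 [442.1 -99.2  73. ] [ 0.008 -0.001 -0.   ]
```

Request:
{"name": "step_arm", "arguments": {
  "deltas": "0.042 0 0 0 0;0.042 0 0 0 0;0.042 0 0 0 0;0.042 0 0 0 0"
}}

```text
t: 25.02
eef_pos: [449.7, -102.0, 54.8]
eef_rot: [0.007, 0.226, 0.974, -0.0]
ft_force: [15.5, -17.2, -15.4]
opening: 47.2
finger_force: 65.7
```

```bash
python3 ptr.py
```

```text
[ 449.7 -102.    54.8] tq [-3.51 -3.36 -0.  ] [ 0.37  0.51 -0.28  2.15  0.29  0.5   0.98] yaw 63.9
base px [253.00066531 209.39695101]
red 36 [217. 169.] ang -165.7 r 36.0
white 263 [220. 180.] ang -162.3 r 30.0
white 313 [247. 265.] ang -31.7 r 40.0
ball 250.73385620117188 240.7963104248047 49.34526824951172 [442.1 -99.3  73. ] [ 0.008 -0.001 -0.   ]
```

Request:
{"name": "step_arm", "arguments": {
  "deltas": "0.05 0 0 0 0;0.06 0 0 0 0;0.07 0 0 0 0;0.075 0 0 0 -6;0.075 0 0 0 -12;0.075 0 0 0 -12;0.075 0 0 0 -12"
}}

```text
t: 25.65
eef_pos: [442.2, -96.9, 53.4]
eef_rot: [0.0, 0.123, 0.992, 0.0]
ft_force: [0.5, -0.2, -0.2]
opening: 74.7
finger_force: 0.0
```

```bash
python3 ptr.py
```

```text
[442.2 -96.9  53.4] tq [ 0.01 -0.02 -0.03] [ 0.41  0.51 -0.35  2.16  0.35  0.52  1.12] yaw 75.8
base px [250.9415481  222.89335606]
red 31 [224. 176.] ang -165.7 r 37.0
green 41 [200. 236.] ang -87.6 r 37.0
white 340 [232. 193.] ang -165.9 r 26.0
white 291 [245. 282.] ang -19.4 r 44.0
ball 248.5 257.0638427734375 49.50767517089844 [442.6 -99.2  73. ] [-0.001 -0.002 -0.   ]
```

The pointer (-165.9°) matches the red mark (-165.7°). I'll regrip and give one short confirming turn against the stop.

Request:
{"name": "step_arm", "arguments": {
  "deltas": "0.06 -0.001 -0.002 0 0;0.05 -0.001 -0.002 0 0;0.042 -0.001 -0.002 0 0;0.042 -0.001 -0.002 0 0;0.042 -0.001 -0.002 0 0;0.042 -0.001 -0.002 0 5;0.042 -0.001 -0.002 0 10;0.042 -0.001 -0.002 0 12"
}}

```text
t: 26.37
eef_pos: [444.1, -99.6, 53.5]
eef_rot: [0.002, 0.226, 0.974, -0.0]
ft_force: [6.1, -5.8, 1.8]
opening: 47.9
finger_force: 63.4
```

Request:
{"name": "step_arm", "arguments": {
  "deltas": "0.05 0 0 0 0;0.06 0 0 0 0;0.07 0 0 0 0;0.08 0 0 0 0;0.083 0 0 -0.03 0;0.083 0 0 -0.07 0;0.083 0 0 -0.11 0;0.083 0 0 -0.13 0"
}}

```text
t: 27.03
eef_pos: [443.5, -99.1, 186.8]
eef_rot: [0.002, 0.225, 0.974, 0.0]
ft_force: [1.7, -1.0, -0.7]
opening: 83.1
finger_force: 0.0
```

Request:
{"name": "step_arm", "arguments": {
  "deltas": "0.083 0 0 0 0;0.083 0 0 0 0;0.083 0 0 0 0"
}}

```text
t: 27.28
eef_pos: [441.8, -99.5, 182.4]
eef_rot: [-0.001, 0.226, 0.974, -0.0]
ft_force: [0.0, -1.2, -0.7]
opening: 83.1
finger_force: 0.0
```

```bash
python3 ptr.py; python3 - <<'E'
from h import *
for c in('top','scene'):
  snapshot(c)
  for n,z in(('beaker_mid',89),('red_flask_mid',60),('blue_flask_mid',60)):
    for r in trace(c,n)[:4]:
      x,y,w,h=r['extent'];print(c,n,round(r['score'],2),r['extent'])
print(proj('scene',(438,-409,54)),proj('top',(438,-409,54)))
E
```

```text
[441.8 -99.5 182.4] tq [0.07 0.01 0.02] [ 0.46  0.31 -0.39  2.    0.15  0.86  1.1 ] yaw 63.9
base px [253.39302038 175.00256233]
green 10 [225. 189.] ang -87.5 r 37.0
white 72 [234. 155.] ang -163.9 r 32.0
ball 252.0 184.55404663085938 25.276594161987305 [441.2 -99.   73. ] [0.001 0.    0.   ]
top beaker_mid 0.88 [350.0, 156.1, 33.8, 24.3]
top beaker_mid 0.82 [286.6, 234.6, 22.6, 22.7]
top beaker_mid 0.79 [284.6, 118.5, 19.8, 26.7]
top beaker_mid 0.74 [309.5, 268.5, 24.1, 24.5]
top red_flask_mid 0.67 [332.8, 215.3, 35.7, 26.8]
top blue_flask_mid 0.8 [103.9, 191.2, 42.0, 22.5]
scene beaker_mid 0.63 [328.2, 186.8, 22.8, 30.7]
scene beaker_mid 0.62 [218.4, 154.4, 16.4, 20.3]
scene beaker_mid 0.61 [233.3, 232.5, 21.6, 31.3]
scene red_flask_mid 0.92 [269.3, 238.1, 27.1, 62.7]
scene blue_flask_mid 0.97 [205.1, 98.5, 19.1, 57.6]
[351.99246709 267.92973348] [366.19881753 170.59981808]
```

The pointer covers the red mark, the beaker is still on the pad, and the flasks haven't moved. Handing in.

```bash
python3 -c "
from station import finish_job
print(finish_job())"
```

```text
the job is handed in; nothing more can be done
None
```

The job is handed in at about 28 s: the beaker is standing on the pad, the valve was opened to the green mark, the pedal was held on its stop for over 1.5 s and released, the valve was closed back to red, and the flasks are undisturbed; I viewed 11 pictures, one over the limit of 10, and the pedal press briefly reached 51 N at the fingertips before I eased it to 26 N.

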